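# Switch the home cinema over for the film

## Task

The film is about to start: push the orange-tipped lever over so that it snaps to on (step lights), and only then push the white-tipped lever over to off (ceiling lights), so that the room is never without light; leave the green-tipped amplifier lever on. Push with a fingertip or the outside of the fingers, without pinching the levers, and without lifting, tipping or shoving the loose switch boxes across the table or disturbing the other things around them.

Things in the scene. Friction and masses are not known exactly. Their poses are not given: they have to be found in the camera images.
- amber_box: loose step lights switch box, steel body, black top, 120 (its x) x 90 (its y) x 55 mm high, 0.85 kg, slides on the table at some 4 to 7 N. Origin: centre of underside, z up. +x is its ON side, marked by a white bar across the top near that edge; -x its OFF side, orange stripe on that face. Lever pivot: above the origin at 55 mm, axis along y.
- amber (a joint): step lights toggle lever, rad: 0 = fully off (leaning 0.45 rad from upright to its box's -x), 0.9 = fully on (leaning as far to +x); starts off. Sprung over centre: either end holds against about 2 N at the ball, the push needed falls to nothing upright (0.45), and past that it snaps over by itself.
- amber_tip (a point): centre of the orange ball, 24 mm across, at the lever's end, 65 mm from the pivot (about 113 mm above the table at either end, 120 mm upright; 28 mm to either side of the box's middle along its x). The rod below the ball is 10 mm thick.
- white_box: loose ceiling lights switch box, steel body, black top, 120 (its x) x 90 (its y) x 55 mm high, 0.85 kg, slides on the table at some 4 to 7 N. Origin: centre of underside, z up. +x is its ON side, marked by a white bar across the top near that edge; -x its OFF side, white stripe on that face. Lever pivot: above the origin at 55 mm, axis along y.
- white (a joint): ceiling lights toggle lever, rad: 0 = fully off (leaning 0.45 rad from upright to its box's -x), 0.9 = fully on (leaning as far to +x); starts on. Sprung over centre: either end holds against about 2 N at the ball, the push needed falls to nothing upright (0.45), and past that it snaps over by itself.
- white_tip (a point): centre of the white ball, 24 mm across, at the lever's end, 65 mm from the pivot (about 113 mm above the table at either end, 120 mm upright; 28 mm to either side of the box's middle along its x). The rod below the ball is 10 mm thick.
- green_box: loose amplifier switch box, steel body, black top, 120 (its x) x 90 (its y) x 55 mm high, 0.85 kg, slides on the table at some 4 to 7 N. Origin: centre of underside, z up. +x is its ON side, marked by a white bar across the top near that edge; -x its OFF side, green stripe on that face. Lever pivot: above the origin at 55 mm, axis along y.
- green (a joint): amplifier toggle lever, rad: 0 = fully off (leaning 0.45 rad from upright to its box's -x), 0.9 = fully on (leaning as far to +x); starts on and must stay on. Sprung over centre: either end holds against about 2 N at the ball, the push needed falls to nothing upright (0.45), and past that it snaps over by itself.
- green_tip (a point): centre of the green ball, 24 mm across, at the lever's end, 65 mm from the pivot (about 113 mm above the table at either end, 120 mm upright; 28 mm to either side of the box's middle along its x). The rod below the ball is 10 mm thick.
- remote: bystander: black remote control, 170 (its x) x 45 x 18 mm, lying between two of the boxes; origin at the centre of its underside
- can: bystander: full drinks can, 66 mm across, 115 mm tall, standing between two of the boxes; origin at the centre of its underside
- mug: bystander: blue mug, 80 mm across, 90 mm tall, beyond the boxes; origin at the centre of its underside
- bowl: bystander: white bowl, 170 mm across, 70 mm tall, beyond the boxes; origin at the centre of its underside
- case_blue: bystander: blue disc case lying flat, 135 x 171 x 14 mm, beyond the boxes; origin at the centre of its underside
- case_black: bystander: black disc case lying flat, 135 x 171 x 14 mm, beyond the boxes; origin at the centre of its underside

How it is judged:
By the outcome, as a careful person would: the job done as asked, in the order asked, and still so for the second after the job is handed in, with the robot touching nothing.
It also fails if it takes over 48 s, if anything falls off the work surface, if the arm or the gripper's body presses on something with over 40 N, if the wrist force passes 120 N, or if a joint passes its speed limit or range.

## Robot

A 6-joint arm with a two-finger parallel gripper is mounted at the origin on the work surface. World frame = base frame: x ahead of the robot, y to its left, z up, the work surface at z = 0. Lengths are in m, angles in rad, forces in N, time in s.
With the tool pointing down it reaches from about 0.375 to 0.925 m from the base axis. Payload 5.7 kg.
Tool frame: the origin (TCP) lies on the front face of the gripper's body, between the roots of the fingers; the fingertips stand 80 mm ahead of it and the grasp point (between the pads) lies 61 mm ahead of it; z points along the fingers, y is the line along which they close (so a half turn about z gives the same grasp; the last joint's range is limited). The gripper opens to 88 mm and grips with 3 to 60 N. Pads are 20 mm wide; open, the fingers measure 115 mm over their backs; the gripper's body (75 mm by 178 mm) begins 61 mm behind the grasp point.
Start: joints at [1.087, 0.359, 1.51, -0, 1.272, -0.115], TCP at [0.216, 0.56, 0.303] pointing down, gripper open.
Joint ranges: [-2.97, 2.97], [-1.01, 2.36], [0.21, 2.38], [-0.96, 4.11], [0.2, 2.71], [-2.98, 2.98]. Speed limits (rad/s): [2.39, 2.39, 3.14, 3.14, 3.14, 3.14].

## Interface

Orientations are given as a unit quaternion [x, y, z, w].
In Python, from rig import r gives the robot as it stands.
- The arm moves only by the shell command python3 -m creep 'ROWS' [FORCE]. ROWS is JSON, a list of rows, each a list of 3 entries, a list of its own where there are three numbers: the closure, from 0 (fully open) to 1 (shut), then the shift along the tool's x, y, z in mm, then the turn, a rotation vector about the tool's x, y, z in degrees. In form: [[gripper, [dx, dy, dz], [wx, wy, wz]], ...]. A call has 1 to 5 rows; each row shifts and turns the commanded pose from where the row before left it, along the tool's axes as they then stand; what a row does not reach is not made up. A row lasts 1/12 s, in which the tool goes at most 41.7 mm and 7.16 degrees, less where a joint would pass 70% of its speed; a pose out of reach is approached as far as the arm can. A call is refused whole if a number of a shift passes 41.7 or a number of a turn 7.16, either way. A call with a gripper value outside its range is refused whole. The fingers move at their own pace and stop on an object; FORCE is the grip in N (left out, the last holds). Time passes only in rows, so rows that do not move let the fingers close. It gives the time, the measured TCP pose, the force, the opening and the grip force at its end, in the units of the state.
- r.sense(): the state, without advancing time (a new reading comes with each control period).
- r.get_image(name): name is "side" or "top"; returns (picture, depth): 384x512x3 uint8, red, green, blue; 384x512 float32, m along the optical axis (not along the pixel's ray), 0 where there is no reading.
- r.camera_params(name): a dict with "intrinsics" (3x3 intrinsics, pixels), "rvec" (rotation vector, rad) and "tvec" (3), from world to camera coordinates, as OpenCV has them. Camera axes: x right, y down, z forward; pixel columns grow to the right and rows downward; lengths in m; the calibration is good to about 2 mm. A picture is of the moment at which its call begins. camera_params takes no time and is no camera call.
- r.finish_job(): hands the job in; it is judged then, once.
Trained networks look in the newest picture that a camera, given by its name, has taken for a name from the list of things; names that differ only in an ending like _2 or _b are one class to them, and where a whole thing is asked for, a point or a joint stands for the part that bears it (a point fixed in the world has none). Each returns a list of dicts, best first, with "conf" (0 to 1); they miss things now and then, are a little off and sometimes report something else, mostly with a low value. They report only what shows in the picture. A call takes as long as a camera call.
- r.spot_in(thing, camera): "rect" ([left, top, right, bottom] in pixels, round what is visible of it).
- r.tip_of(thing, camera): "location" ([column, row] in pixels: a listed point, or the origin of a listed thing).
The state is a dict: "time": time; "joint_positions": joint angles; "qd": joint speeds; "tau": joint torques, N m; "ee_pos": TCP position; "eef_rot": TCP orientation; "wrist_force": force on the tool from outside, world axes, zero at the start; "torque": the same for the moment, N m; "gripper_width": finger opening in m; "finger_force": force on a finger pad.
Only numpy, scipy, OpenCV 4.12 (cv2) and the standard library are available. Lean on these libraries where they do the work, as an engineer would, in place of code of your own. Each camera call takes 0.05 s, during which the arm holds its last target. There are 200 camera calls.

## Working session

There is one attempt and no reset: what is moved stays moved. The work goes in short steps, Python scripts to look and compute and a shell command to move; the robot and the scene stay as the last step left them, time stands still between calls to the robot, and variables do not carry over. Pictures are saved under pics/ and viewed, at most 10 in all, crops included, and the job is handed in when it is done.

```bash
ls; mkdir -p pics
cat > h.py <<'E'
import numpy as np, cv2
from rig import r
def cam(n):
    p=r.camera_params(n); R=cv2.Rodrigues(np.array(p["rvec"],float))[0]
    return np.array(p["intrinsics"],float),R,np.array(p["tvec"],float).ravel()
def onplane(n,uv,z):
    K,R,t=cam(n); d=R.T@np.linalg.inv(K)@np.array([uv[0],uv[1],1.]); c=-R.T@t
    return c+d*(z-c[2])/d[2]
def proj(n,P):
    K,R,t=cam(n); q=K@(R@np.array(P,float)+t); return q[:2]/q[2]
E
python3 - <<'E'
from h import *
for n in("top","side"):
    im,d=r.get_image(n); cv2.imwrite(f"pics/{n}0.png",cv2.cvtColor(im,cv2.COLOR_RGB2BGR)); np.save(f"{n}d0.npy",d)
    K,R,t=cam(n); print(n,-R.T@t)
    for th in("amber_tip","white_tip","green_tip","amber_box","white_box","green_box"):
        o=r.tip_of(th,n)[:2]
        for q in o: print(th,np.round(q["location"],1),round(q["conf"],2),np.round(onplane(n,q["location"],.113 if "tip" in th else 0),4)[:2])
s=r.sense();print(s["time"],s["ee_pos"],s["eef_rot"])
E
```

```text
pics
top [0.43177277 0.01900065 1.1600597 ]
amber_tip [145.6 221.6] 0.64 [0.5231 0.2645]
white_tip [387.5 227.5] 0.53 [ 0.5172 -0.3215]
white_tip [313.1 208.9] 0.44 [ 0.56   -0.1407]
green_tip [250.4 209.7] 0.65 [0.5557 0.0123]
amber_box [156.5 211.9] 0.58 [0.5594 0.2634]
white_box [373.4 239.7] 0.93 [ 0.4933 -0.3189]
green_box [250.6 221.6] 0.6 [0.537  0.0106]
side [ 0.17891106 -0.56089416  0.96064638]
amber_tip [170.  149.6] 0.54 [0.5356 0.2643]
white_tip [307.1 316.3] 0.81 [ 0.512  -0.3213]
white_tip [276.1 175.2] 0.7 [0.7078 0.0177]
green_tip [230.  200.9] 0.56 [0.5619 0.019 ]
green_tip [292.7 338.9] 0.25 [ 0.458  -0.3394]
amber_box [182.1 172.9] 0.66 [0.5617 0.2677]
amber_box [290.6 338.1] 0.33 [ 0.4927 -0.3057]
white_box [290.8 340.8] 0.89 [ 0.4891 -0.3106]
green_box [224.2 233. ] 0.75 [0.5375 0.0163]
0.7 [0.21628333 0.55963436 0.30262736] [ 1.83328747e-01  9.83051661e-01 -4.60013587e-05 -8.87552158e-06]
```

View pics/top0.png

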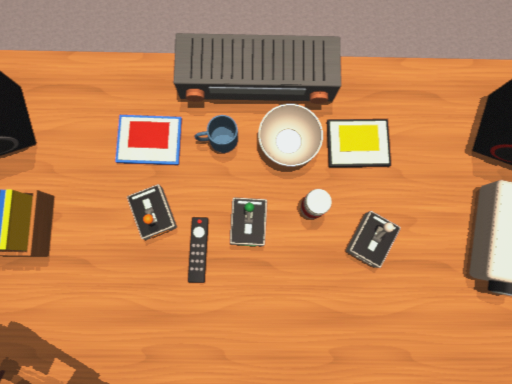

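View pics/side0.png

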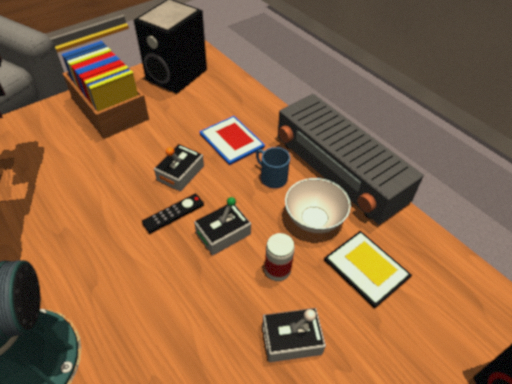

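The top view shows the amber box near (152,212) with its ball at (148,219) towards the near edge and the white bar on the far edge. The white box is near (374,240) with its ball at (389,228), leaning to the far right. Green is at (249,209), the remote at (199,250) and the can at (317,203). The network's second white_tip reports are the can and the bowl. Next I'll measure the axes.

```bash
cat > meas.py <<'E'
from h import *
def measure(im,d,n="top"):
    K,R,t=cam(n); H,W=d.shape
    u,v=np.meshgrid(np.arange(W),np.arange(H)); P=np.stack([(u-K[0,2])/K[0,0]*d,(v-K[1,2])/K[1,1]*d,d],-1)
    X=(P-t)@R; hsv=cv2.cvtColor(im,cv2.COLOR_RGB2HSV)
    for nm,c in dict(amber=(.555,.263),white=(.493,-.316),green=(.537,.012)).items():
        near=np.hypot(X[...,0]-c[0],X[...,1]-c[1])<.1
        top=near&(X[...,2]>.04)&(X[...,2]<.07)&(d>0)
        q=X[top][:,:2].astype(np.float32); (cx,cy),(w,h),a=cv2.minAreaRect(q)
        b=cv2.boxPoints(((cx,cy),(w,h),a)); e=[b[1]-b[0],b[2]-b[1]]; L=max(e,key=np.linalg.norm)
        ang=np.degrees(np.arctan2(L[1],L[0])); ang=(ang+90)%180-90
        ball=near&(X[...,2]>.1)&(X[...,2]<.14)
        uv=[u[ball].mean(),v[ball].mean()]; bc=onplane(n,uv,.113)[:2]
        ex=np.array([np.cos(np.radians(ang)),np.sin(np.radians(ang))])
        print(nm,"box",np.round([cx,cy],4),np.round([w,h],3),"ang",round(ang,1),"ball",np.round(bc,4),ball.sum(),"zmax",X[...,2][ball].max(),"along",np.round((bc-[cx,cy])@ex,4),"lat",np.round((bc-[cx,cy])@[-ex[1],ex[0]],4))
E
python3 - <<'E'
from meas import *
im=cv2.cvtColor(cv2.imread("pics/top0.png"),cv2.COLOR_BGR2RGB)
measure(im,np.load("topd0.npy"))
from scipy.spatial.transform import Rotation as Ro
print(Ro.from_quat(r.sense()["eef_rot"]).as_matrix().round(3))
E
```

```text
amber box [0.5565 0.2686] [0.12 0.09] ang 22.7 ball [0.5308 0.2581] 79 zmax 0.1276011954858559 along -0.0278 lat 0.0003
white box [ 0.4939 -0.3101] [0.092 0.121] ang -29.1 ball [ 0.5186 -0.3237] 82 zmax 0.12961225282629107 along 0.0282 lat 0.0001
green box [0.5346 0.0159] [0.09 0.12] ang -2.6 ball [0.5631 0.0148] 76 zmax 0.13005922988569005 along 0.0286 lat 0.0002
[[-0.933  0.36  -0.   ]
 [ 0.36   0.933 -0.   ]
 [ 0.    -0.    -1.   ]]
```

```bash
python3 -m creep '[[1,[-35,-20,0],[0,0,0]],[1,[-35,-20,0],[0,0,0]],[1,[-35,-20,0],[0,0,0]],[1,[-35,-20,0],[0,0,0]],[1,[-35,-20,0],[0,0,0]]]' 10
python3 -m creep '[[1,[-35,-20,0],[0,0,0]],[1,[-35,-20,0],[0,0,0]],[1,[-35,-20,0],[0,0,0]],[1,[-35,-20,0],[0,0,0]],[1,[-35,-20,0],[0,0,0]]]'
python3 -m creep '[[1,[0,0,0],[0,0,-7]],[1,[0,0,0],[0,0,-7]],[1,[0,0,0],[0,0,-7]],[1,[0,0,0],[0,0,-7]],[1,[0,0,0],[0,0,-7]]]'
python3 -m creep '[[1,[0,0,0],[0,0,-7]],[1,[0,0,0],[0,0,-2]],[1,[0,0,0],[0,0,0]]]'
cat > where.py <<'E'
import sys
from h import *
from scipy.spatial.transform import Rotation as Ro
s=r.sense(); M=Ro.from_quat(s["eef_rot"]).as_matrix(); p=np.array(s["ee_pos"])
g=np.array(eval(sys.argv[1]))
print(s["time"],p.round(4),"xang",np.degrees(np.arctan2(M[1,0],M[0,0])).round(1),"w",s["gripper_width"],"shift mm",((g-p)@M*1000).round(1))
E
python3 where.py '[.4755,.2350,.180]'
```

```text
time: 1.12
ee_pos: [0.3442, 0.4019, 0.3028]
eef_rot: [0.183, 0.983, 0.0, 0.0]
wrist_force: [0.9, -0.5, -0.1]
gripper_width: 0.0579
finger_force: 0.0
time: 1.53
ee_pos: [0.4717, 0.2452, 0.3029]
eef_rot: [0.183, 0.983, 0.0, 0.0]
wrist_force: [0.9, 0.7, 0.3]
gripper_width: 0.0245
finger_force: 0.0
time: 1.95
ee_pos: [0.4708, 0.2467, 0.3027]
eef_rot: [-0.123, 0.992, -0.0, -0.0]
wrist_force: [-1.0, -0.0, -0.1]
gripper_width: 0.0006
finger_force: 0.0
time: 2.2
ee_pos: [0.4707, 0.2469, 0.3027]
eef_rot: [-0.199, 0.98, -0.0, 0.0]
wrist_force: [0.5, 0.3, -0.7]
gripper_width: 0.0004
finger_force: 0.0
2.2 [0.4707 0.2469 0.3027] xang -157.1 w 0.00037872308227027986 shift mm [  0.2 -12.8 122.7]
```

```bash
python3 -m creep '[[1,[0,-13,0],[0,0,0]],[1,[0,0,35],[0,0,0]],[1,[0,0,35],[0,0,0]],[1,[0,0,30],[0,0,0]],[1,[0,0,22],[0,0,0]]]'
python3 -m creep '[[1,[0,0,0],[0,0,0]],[1,[-10,0,0],[0,0,0]],[1,[-10,0,0],[0,0,0]],[1,[-10,0,0],[0,0,0]],[1,[0,0,0],[0,0,0]]]'
python3 where.py '[.5308,.2581,.180]'
```

```text
time: 2.62
ee_pos: [0.4751, 0.2337, 0.1785]
eef_rot: [-0.197, 0.98, -0.0, -0.001]
wrist_force: [-0.1, -0.7, 0.3]
gripper_width: 0.0006
finger_force: 0.0
time: 3.03
ee_pos: [0.5077, 0.248, 0.1828]
eef_rot: [-0.198, 0.98, 0.0, 0.003]
wrist_force: [0.3, 0.4, 1.3]
gripper_width: 0.0007
finger_force: 0.0
3.0333 [0.5077 0.248  0.1828] xang -157.1 w 0.0006773185280548389 shift mm [-25.2   0.4   3. ]
```

```bash
python3 -m creep '[[1,[-4,0,1],[0,0,0]],[1,[-4,0,1],[0,0,0]],[1,[-4,0,0],[0,0,0]],[1,[-4,0,0],[0,0,0]],[1,[-4,0,0],[0,0,0]]]'
python3 -m creep '[[1,[-4,0,0],[0,0,0]],[1,[-4,0,0],[0,0,0]],[1,[-4,0,0],[0,0,0]],[1,[-4,0,0],[0,0,0]],[1,[0,0,0],[0,0,0]]]'
python3 where.py '[.5565,.2686,.180]'
python3 - <<'E'
from h import *
im,d=r.get_image("side"); cv2.imwrite("pics/s1.png",cv2.resize(cv2.cvtColor(im,cv2.COLOR_RGB2BGR)[90:250,90:310],None,fx=3,fy=3))
E
```

```text
time: 3.45
ee_pos: [0.5206, 0.2541, 0.1786]
eef_rot: [-0.198, 0.98, -0.0, -0.001]
wrist_force: [-3.2, -0.5, 2.5]
gripper_width: 0.0005
finger_force: 1.6
time: 3.87
ee_pos: [0.5382, 0.2611, 0.1788]
eef_rot: [-0.198, 0.98, 0.0, 0.001]
wrist_force: [0.6, -0.4, 0.5]
gripper_width: 0.0005
finger_force: 0.0
3.8667 [0.5382 0.2611 0.1788] xang -157.1 w 0.0005280578671656794 shift mm [-19.8  -0.2  -1.1]
```

View pics/s1.png

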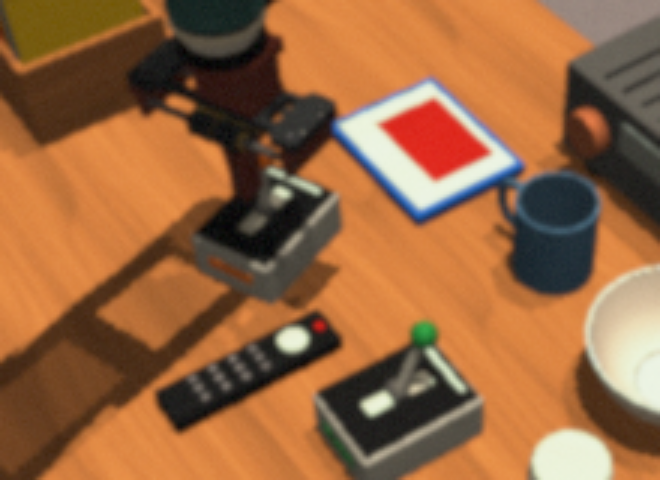

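The orange lever looks over: in the crop its rod at (270,190) points to the white bar, and the force has dropped to zero. I'll back off, then check.

```bash
python3 -m creep '[[1,[15,0,0],[0,0,0]],[1,[10,0,-20],[0,0,0]],[1,[0,0,-40],[0,0,0]],[1,[0,0,-40],[0,0,0]],[1,[0,0,0],[0,0,0]]]'
python3 -m creep '[[1,[0,0,0],[0,0,7]],[1,[0,0,0],[0,0,7]],[1,[0,0,0],[0,0,7]],[1,[0,0,0],[0,0,7]],[1,[0,0,0],[0,0,7]]]' | head -3
python3 -m creep '[[1,[0,0,0],[0,0,7]],[1,[0,0,0],[0,0,7]],[1,[0,0,0],[0,0,3]],[1,[0,0,0],[0,0,0]]]' | head -3
python3 where.py '[.571,-.3529,.270]'
```

```text
time: 4.33
ee_pos: [0.517, 0.2522, 0.2861]
eef_rot: [-0.198, 0.98, 0.001, 0.006]
wrist_force: [0.8, 0.7, 0.2]
gripper_width: 0.0002
finger_force: 0.0
time: 4.75
ee_pos: [0.5136, 0.2508, 0.2786]
eef_rot: [0.109, 0.994, 0.0, 0.0]
time: 5.08
ee_pos: [0.5136, 0.2509, 0.2785]
eef_rot: [0.252, 0.968, 0.0, 0.0]
5.0833 [0.5136 0.2509 0.2785] xang 150.8 w 0.00020550480948881595 shift mm [-345.  -498.8    8.5]
```

```bash
for i in 1; do python3 -m creep '[[1,[-22,-32,0],[0,0,0]],[1,[-22,-32,0],[0,0,0]],[1,[-22,-32,0],[0,0,0]],[1,[-22,-32,0],[0,0,0]],[1,[-22,-32,0],[0,0,0]]]' | head -2; done
python3 -m creep '[[1,[-22,-32,0],[0,0,0]],[1,[-22,-32,0],[0,0,0]],[1,[-22,-32,0],[0,0,0]],[1,[-22,-32,0],[0,0,0]],[1,[-22,-32,0],[0,0,0]]]' | head -2
python3 -m creep '[[1,[-22,-32,0],[0,0,0]],[1,[-22,-32,0],[0,0,0]],[1,[-22,-32,0],[0,0,0]],[1,[-22,-32,0],[0,0,0]],[1,[-20,-30,0],[0,0,0]]]' | head -2
python3 -m creep '[[1,[0,0,0],[0,0,0]],[1,[0,0,0],[0,0,0]]]'
python3 where.py '[.571,-.3529,.180]'
python3 - <<'E'
from meas import *
im,d=r.get_image("top"); cv2.imwrite("pics/t2.png",cv2.cvtColor(im,cv2.COLOR_RGB2BGR))
try: measure(im,d)
except Exception as e: print(e)
E
```

```text
time: 5.5
ee_pos: [0.5316, 0.0559, 0.2787]
time: 5.92
ee_pos: [0.5498, -0.1378, 0.2787]
time: 6.33
ee_pos: [0.5673, -0.3288, 0.2786]
time: 6.5
ee_pos: [0.5672, -0.3285, 0.2782]
eef_rot: [0.252, 0.968, -0.0, 0.0]
wrist_force: [-0.1, 0.7, 0.8]
gripper_width: 0.0002
finger_force: 0.0
6.5 [ 0.5672 -0.3285  0.2782] xang 150.8 w 0.00015205845230488463 shift mm [-15.3 -19.4  98.2]
amber box [0.5564 0.2685] [0.12  0.091] ang 22.8 ball [0.5823 0.2798] 82 zmax 0.1271404950498404 along 0.0282 lat 0.0003
white box [ 0.4936 -0.3095] [0.092 0.12 ] ang -29.4 ball [ 0.5183 -0.3235] 84 zmax 0.12927669827116253 along 0.0284 lat -0.0
green box [0.5347 0.016 ] [0.09 0.12] ang -2.6 ball [0.5628 0.0148] 78 zmax 0.12796645788539845 along 0.0281 lat 0.0001
```

View pics/t2.png

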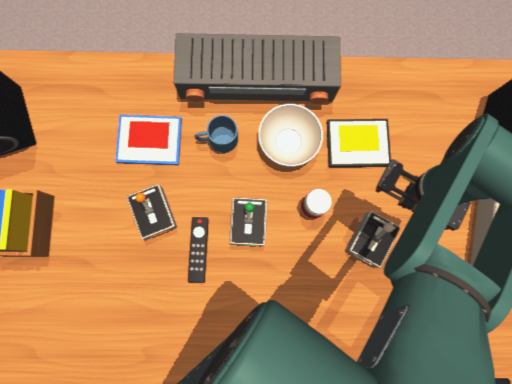

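The orange ball at (141,198) is fully on (+28.2 mm) and its box hasn't moved. White at (389,228) and green are unchanged. Now for white.

```bash
python3 -m creep '[[1,[-15,-19,0],[0,0,0]],[1,[0,0,30],[0,0,0]],[1,[0,0,30],[0,0,0]],[1,[0,0,30],[0,0,0]],[1,[0,0,9],[0,0,0]]]'
python3 -m creep '[[1,[0,0,0],[0,0,0]],[1,[10,0,0],[0,0,0]],[1,[10,0,0],[0,0,0]],[1,[10,0,0],[0,0,0]],[1,[0,0,0],[0,0,0]]]'
python3 where.py '[.5183,-.3235,.180]'
```

```text
time: 6.97
ee_pos: [0.5691, -0.3468, 0.1753]
eef_rot: [0.25, 0.968, 0.002, -0.003]
wrist_force: [-1.0, 0.2, -0.4]
gripper_width: 0.0003
finger_force: 0.0
time: 7.38
ee_pos: [0.5432, -0.3343, 0.1812]
eef_rot: [0.251, 0.968, -0.0, -0.0]
wrist_force: [-0.7, 0.3, 0.0]
gripper_width: 0.0004
finger_force: 0.0
7.3833 [ 0.5432 -0.3343  0.1812] xang 150.9 w 0.0004050418001373737 shift mm [27.  -2.7  1.2]
```

```bash
python3 -m creep '[[1,[4,-1.5,1],[0,0,0]],[1,[4,-1,0],[0,0,0]],[1,[4,0,0],[0,0,0]],[1,[4,0,0],[0,0,0]],[1,[4,0,0],[0,0,0]]]'
python3 -m creep '[[1,[4,0,0],[0,0,0]],[1,[4,0,0],[0,0,0]],[1,[4,0,0],[0,0,0]],[1,[4,0,0],[0,0,0]],[1,[0,0,0],[0,0,0]]]'
python3 where.py '[.4936,-.3095,.180]'
```

```text
time: 7.8
ee_pos: [0.5285, -0.3299, 0.1805]
eef_rot: [0.252, 0.968, -0.001, 0.003]
wrist_force: [3.7, -1.1, 2.6]
gripper_width: 0.0003
finger_force: 2.0
time: 8.22
ee_pos: [0.5104, -0.319, 0.1778]
eef_rot: [0.251, 0.968, 0.001, -0.002]
wrist_force: [-0.5, 0.7, -0.5]
gripper_width: 0.0002
finger_force: 0.0
8.2167 [ 0.5104 -0.319   0.1778] xang 150.9 w 0.00020085276198004504 shift mm [19.3  0.2 -2.1]
```

Snapped. I'll back off, lift and verify.

```bash
python3 -m creep '[[1,[-15,0,0],[0,0,0]],[1,[-10,0,-20],[0,0,0]],[1,[0,0,-40],[0,0,0]],[1,[0,0,-40],[0,0,0]],[1,[0,0,-20],[0,0,0]]]'
python3 -m creep '[[1,[-30,0,0],[0,0,0]],[1,[-30,0,0],[0,0,0]],[1,[0,0,0],[0,0,0]],[1,[0,0,0],[0,0,0]]]'
python3 - <<'E'
from meas import *
im,d=r.get_image("top")
try: measure(im,d)
except Exception as e: print(e)
a=cv2.cvtColor(im,cv2.COLOR_RGB2BGR); b=cv2.cvtColor(r.get_image("side")[0],cv2.COLOR_RGB2BGR)
cv2.imwrite("pics/f.png",np.hstack([a[120:280,110:430],b[130:370,140:360][:160]])if 0 else np.vstack([a[100:290,100:440],b[120:370,100:440]]))
E
```

```text
time: 8.63
ee_pos: [0.5349, -0.333, 0.3025]
eef_rot: [0.251, 0.968, -0.001, 0.001]
wrist_force: [0.7, -1.1, 0.6]
gripper_width: 0.0006
finger_force: 0.0
time: 8.97
ee_pos: [0.5868, -0.3618, 0.2976]
eef_rot: [0.251, 0.968, 0.0, -0.001]
wrist_force: [-0.5, -0.6, 1.1]
gripper_width: 0.0005
finger_force: 0.0
amber box [0.5568 0.2687] [0.121 0.091] ang 22.8 ball [0.5824 0.28  ] 81 zmax 0.12994382767378432 along 0.0279 lat 0.0005
white box [ 0.494  -0.3099] [0.092 0.121] ang -29.1 ball [ 0.469  -0.2969] 81 zmax 0.12783799294130202 along -0.0281 lat -0.0008
green box [0.5347 0.016 ] [0.09 0.12] ang -2.6 ball [0.5628 0.0148] 78 zmax 0.12795057015491917 along 0.0281 lat 0.0001
```

View pics/f.png

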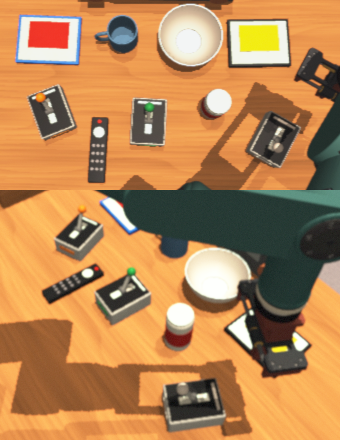

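The picture shows the white ball at (277,143) on the off side, and orange (40,98) and green (149,107) on. Nothing else has moved and the arm is clear.

```bash
python3 -c "from rig import r; print(r.finish_job())"
```

```text
the job is handed in; nothing more can be done
None
```

The job is handed in: the step lights were switched on first, then the ceiling lights off; the amplifier stayed on, no box moved measurably, nothing else looked disturbed in the last pictures, and it took about 9 s of the 48 s.

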